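# Put the mineral specimens back in their places

## Robot

A 6-joint arm with a two-finger parallel gripper is mounted at the origin on the work surface. World frame = base frame: x ahead of the robot, y to its left, z up, the work surface at z = 0. Lengths are in m, angles in rad, forces in N, time in s.
With the tool pointing down it reaches from about 0.4 to 0.825 m from the base axis. Payload 7 kg.
Tool frame: the origin (TCP) lies at the centre of the arm's flange, where the gripper is bolted on; the fingertips stand 178 mm ahead of it and the grasp point (between the pads) lies 159 mm ahead of it; x points along the fingers, y is the direction in which the jaws open and shut, and the axes are right-handed (so a half turn about x gives the same grasp; the last joint's range is limited). The gripper opens to 88 mm and grips with 3 to 60 N. Pads are 19 mm wide; open, the fingers measure 130 mm over their backs; the gripper's body (78 mm by 193 mm) begins 47 mm behind the grasp point.
Start: joints at [-0.892, 0.359, 0.012, 0, -1.224, -0.288], TCP at [0.257, -0.624, 0.405] pointing down, gripper open.
Joint ranges: [-3.07, 3.07], [-1.43, 2.12], [-1.02, 1.25], [-3.03, 1.67], [-3.05, -0], [-3.03, 3.03]. Speed limits (rad/s): [2.39, 2.39, 3.01, 3.14, 3.14, 3.14].

## Interface

Orientations are given as [roll, pitch, yaw] about the fixed x, y, z axes, in that order (R = Rz(yaw) Ry(pitch) Rx(roll)).
In Python, from station import status, viewer, arm gives the robot as it stands. The module is installed in compiled form; this text tells all that it offers.
- The arm moves only by the tool apply_moves, never from a script. Its argument "commands" is a list of rows, each an object of numbers: "dx", "dy", "dz": the shift along the world's x, y, z in mm; "spin": the turn about the world's z in degrees; "hand": the closure, from 0 (fully open) to 1 (shut). A call has exactly 5 rows; each row shifts and turns the commanded pose from where the row before left it; what a row does not reach is not made up. A row lasts 1/8 s, in which the tool goes at most 62.5 mm and 10.7 degrees, less where a joint would pass 70% of its speed; a pose out of reach is approached as far as the arm can. A call is refused whole if a number of a shift passes 62.5 or a number of a turn 10.7, either way. A call with a gripper value outside its range is refused whole. The fingers move at their own pace and stop on an object; "grip_force" is the grip in N (left out, the last holds). Time passes only in rows, so rows that do not move let the fingers close, or fill a call up. It gives the time, the measured TCP pose, the force and the opening at its end, in the units of the state.
- status.get_state(): the state, without advancing time (a new reading comes with each control period).
- viewer.grab_frame(name): name is "side" or "top" or "wrist"; returns the picture (400x640x3 uint8, red, green, blue); there is no depth.
- viewer.camera_info(name): a dict with "fx", "fy", "cx", "cy" (pixels), "eye" and "attitude" of the camera in the world; the wrist camera has in their place "T_tool_cam" (4x4, takes a point from camera to tool coordinates, whose origin is the TCP and whose axes are the tool frame's). Camera axes: x right, y up, looking along -z (the intrinsics and any distortion apply to the point x, -y, -z); pixel columns grow to the right and rows downward; lengths in m; the calibration is good to about 2 mm. A picture is of the moment at which its call begins: read the wrist's pose just before it. camera_info takes no time and is no camera call.
- arm.job_done(): hands the job in, once; it reports no verdict.
The state is a dict: "t": time; "q": joint angles; "qd": joint speeds; "joint_efforts": joint torques, N m; "eef_pos": TCP position; "ee_rot": TCP orientation; "force": force on the tool from outside, world axes, zero at the start; "moment": the same for the moment, N m; "width": finger opening in m.
Only numpy, scipy, OpenCV 4.12 (cv2) and the standard library are available. Lean on these libraries where they do the work, as an engineer would, in place of code of your own. Each camera call takes 0.05 s, during which the arm holds its last target.

## Task

Sort the four loose specimens onto the cedar step: lay the selenite wand lengthwise in the long trough, stand the copper chunk on the middle of the hexagonal plinth, and heft the two brown nodules to tell which is hollow: the light, hollow one goes in the round dish, the heavy, solid one in the square tray. Each should end upright and flat on the floor of its own holder, as it sat on the table, let go and at rest. Leave the streak plate and the hand lens lying where they are.

Things in the scene. Friction and masses are not known exactly. Their poses are not given: they have to be found in the camera images.
- round_nodule_mid (a point): Bun-shaped dark brown iron-ore nodule, round from above: 56 mm across at its middle, 52 mm high. Point: its centre, 26 mm above its underside; z up. Of the two nodules one is hollow (100 to 120 g), the other solid (410 to 500 g); same stone, and the outside does not show which: lift to find out. Loose on the table (top at z = 0) in front of the cedar step.
- oblong_nodule_mid (a point): Loaf-shaped dark brown iron-ore nodule, longer than wide from above: 68 mm long (x), 52 mm wide (y), 52 mm high, rounded edges; grasp it across its width. Point: its centre, 26 mm above its underside; z up. Of the two nodules one is hollow (100 to 120 g), the other solid (410 to 500 g); same stone, and the outside does not show which: lift to find out. Loose on the table (top at z = 0) in front of the cedar step.
- selenite_mid (a point): Selenite wand: pale square bar 110 mm long (x), 24 mm wide (y), 24 mm high, about 130 g. Point: its centre, 12 mm above its underside; z up. Loose on the table (top at z = 0) in front of the cedar step.
- copper_mid (a point): Copper chunk: blocky lump of native copper, about 47 mm long (x), 34 mm wide (y; flat sides), 38 mm high with a smaller knob on top (the main block is 30 mm high), 210 to 390 g. Point: 18 mm above its underside, in the middle of the main block; z up. Loose on the table (top at z = 0) in front of the cedar step.
- dish_floor (a point): Round white ceramic dish for the hollow nodule: about 100 mm across outside, flat floor about 85 mm across, rim 8 mm above the floor. Point: centre of its inner floor, 35 mm above the table; z up. Fixed on the cedar step, whose top is 30 mm above the table; its place varies.
- tray_floor (a point): Square beech tray for the solid nodule: 100 x 100 mm outside, 90 x 90 mm inside, walls 5 mm thick and rising 8 mm above the floor. Point: centre of its inner floor, 35 mm above the table; x and y along its sides, z up. Fixed on the cedar step, whose top is 30 mm above the table; its place varies.
- trough_floor (a point): Long beech trough for the selenite wand: 146 x 60 mm outside, 136 mm (x) x 50 mm (y) inside, walls 5 mm thick and rising 8 mm above the floor. Point: centre of its inner floor, 35 mm above the table; x along its length, z up. Fixed on the cedar step, whose top is 30 mm above the table; its place varies.
- plinth_top (a point): Hexagonal marble plinth for the copper chunk: 100 mm across corners, 18 mm high, flat top without rim. Point: centre of its top, 48 mm above the table; z up. Fixed on the cedar step, whose top is 30 mm above the table; its place varies.
- streak_plate_mid (a point): White ceramic streak plate, a flat tile 55 x 45 x 7 mm. Point: its centre. To be left alone. Loose on the table (top at z = 0) in front of the cedar step.
- loupe_mid (a point): Folding hand lens: steel ring 34 mm across with a black cover leaf, 62 mm long (x), 34 mm wide, 12 mm high. Point: about its centre, 6 mm above its underside. To be left alone. Loose on the table (top at z = 0) in front of the cedar step.
There are look-alikes about, which are no part of the job. Leave any yellow look-alike of the part that bears round_nodule_mid alone.

How it is judged:
At the end, for the whole second after the job is handed in: Hollow nodule in the round dish, solid one in the square tray (20 mm from centre), wand in the trough (20 mm, 0.35 rad), copper on the plinth (18 mm); each flat on its holder's floor (5 mm, tilt 0.2 rad) and at rest; streak plate and lens not moved 20 mm ((((horizontal distance between oblong_nodule_mid and dish_floor below 0.02 m and z of oblong_nodule_mid in the frame of dish_floor between 0.021 and 0.031 m and angle between oblong_nodule_mid's own z axis and vertical below 0.2 rad and linear speed of oblong_nodule below 0.02 m/s and angular speed of oblong_nodule below 0.3 rad/s) and (x of round_nodule_mid in the frame of tray_floor between -0.02 and 0.02 m and y of round_nodule_mid in the frame of tray_floor between -0.02 and 0.02 m and z of round_nodule_mid in the frame of tray_floor between 0.021 and 0.031 m and angle between round_nodule_mid's own z axis and vertical below 0.2 rad and linear speed of round_nodule below 0.02 m/s and angular speed of round_nodule below 0.3 rad/s) and contact force between round_nodule and tray above 3.7 N) or ((horizontal distance between round_nodule_mid and dish_floor below 0.02 m and z of round_nodule_mid in the frame of dish_floor between 0.021 and 0.031 m and angle between round_nodule_mid's own z axis and vertical below 0.2 rad and linear speed of round_nodule below 0.02 m/s and angular speed of round_nodule below 0.3 rad/s) and (x of oblong_nodule_mid in the frame of tray_floor between -0.02 and 0.02 m and y of oblong_nodule_mid in the frame of tray_floor between -0.02 and 0.02 m and z of oblong_nodule_mid in the frame of tray_floor between 0.021 and 0.031 m and angle between oblong_nodule_mid's own z axis and vertical below 0.2 rad and linear speed of oblong_nodule below 0.02 m/s and angular speed of oblong_nodule below 0.3 rad/s) and contact force between oblong_nodule and tray above 3.7 N)) and x of selenite_mid in the frame of trough_floor between -0.02 and 0.02 m and y of selenite_mid in the frame of trough_floor between -0.02 and 0.02 m and z of selenite_mid in the frame of trough_floor between 0.007 and 0.017 m and angle between each of selenite_mid, copper_mid's own z axis and vertical below 0.2 rad and linear speed of each of selenite, copper below 0.02 m/s and angular speed of each of selenite, copper below 0.3 rad/s and angle between the x axis of selenite_mid and the x axis of trough_floor, either way round below 0.35 rad and horizontal distance between copper_mid and plinth_top below 0.018 m and z of copper_mid in the frame of plinth_top between 0.013 and 0.023 m); the robot touches nothing.
It fails at once if the streak plate is pushed or carried more than 20 mm from where it lay (distance of streak_plate_mid from where it was at the start of the episode above 0.02 m).
It fails at once if the hand lens is pushed or carried more than 20 mm from where it lay (distance of loupe_mid from where it was at the start of the episode above 0.02 m).
It also fails if it takes over 120 s, if anything falls off the work surface, if the arm or the gripper's body presses on something with over 40 N, if the wrist force passes 120 N, or if a joint passes its speed limit or range.

## Working session

There is one attempt and no reset: what is moved stays moved. The work goes in short steps, Python scripts to look and compute and a tool call to move; the robot and the scene stay as the last step left them, time stands still between calls to the robot, and variables do not carry over. Pictures are saved under pics/ and viewed, and the job is handed in when it is done.

Besides the shell and the picture viewer there is one more tool, called after ">>>" by a JSON object that holds its "fn" and its "kwargs", one argument or row to a line. apply_moves: Moves the arm, as the interface text tells. Its arguments: {"type":"object","properties":{"commands":{"type":"array","items":{"type":"object","properties":{"dx":{"type":"number"},"dy":{"type":"number"},"dz":{"type":"number"},"spin":{"type":"number"},"hand":{"type":"number"}}}},"grip_force":{"type":"number"}},"required":["commands"]}

```bash
mkdir -p pics; python3 - <<'E'
from station import status, viewer, arm
import cv2
print(status.get_state())
for n in ["side","top","wrist"]:
    print(n,viewer.camera_info(n))
for n in ["side","top"]:
    cv2.imwrite(f"pics/{n}0.png",viewer.grab_frame(n)[:,:,::-1])
E
```

```text
{'t': 0.0, 'q': array([-8.91878251e-01,  3.59397955e-01,  1.10603585e-02, -3.38108813e-04,
       -1.22412499e+00, -2.88091501e-01]), 'qd': array([ 4.70065252e-04, -7.76868553e-04,  1.68177080e-03, -3.03897623e-05,
        8.11039461e-04,  3.68701906e-03]), 'joint_efforts': array([-3.52452393e-03, -5.82719135e+01,  2.93039149e+01,  6.99730396e+00,
        6.58247009e-03, -1.91410527e-04]), 'eef_pos': array([ 0.25705938, -0.62392335,  0.40371811]), 'ee_rot': array([1.67042474, 1.56910002, 2.06113618]), 'force': array([ 0.74134894,  0.60740175, -0.78985928]), 'moment': array([-0.02798212, -0.01273601,  0.02276051]), 'width': 0.08757804007455451}
side {'fx': 510.1819834197344, 'fy': 510.1819834197344, 'cx': 320.9294476029784, 'cy': 198.199473643213, 'eye': array([-0.0218054 ,  0.74488394,  0.76447731]), 'attitude': array([ 0.92319692,  0.02339846, -2.53659862])}
top {'fx': 370.1269597983724, 'fy': 370.1269597983724, 'cx': 321.0879467379244, 'cy': 196.55657620726336, 'eye': array([0.41369349, 0.01927798, 1.02707854]), 'attitude': array([ 0.10854675, -0.03551999, -1.5612152 ])}
wrist {'fx': 298.26741306584387, 'fy': 298.26741306584387, 'cx': 321.79535499515646, 'cy': 194.96516775911078, 'T_tool_cam': array([[-4.84691715e-04,  2.69247421e-01, -9.63070917e-01,
         2.04672347e-02],
       [ 9.99999805e-01,  5.10374407e-04, -3.60590920e-04,
        -8.64323206e-05],
       [ 3.94438573e-04, -9.63070904e-01, -2.69247616e-01,
        -7.21991946e-02],
       [ 0.00000000e+00,  0.00000000e+00,  0.00000000e+00,
         1.00000000e+00]])}
```

View pics/side0.png

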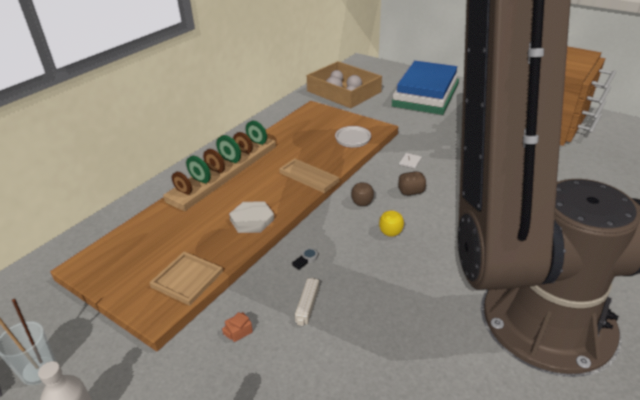

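View pics/top0.png

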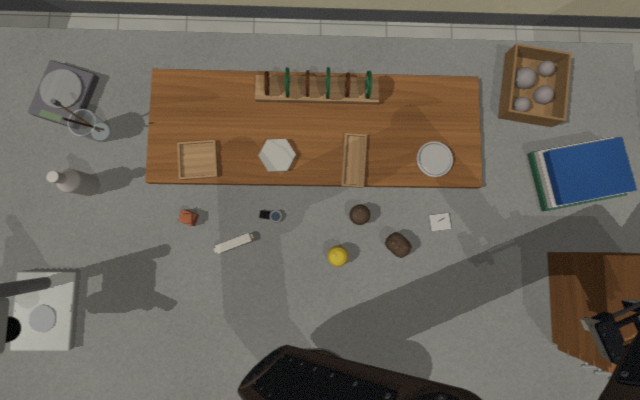

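```bash
cat > h.py <<'E'
import numpy as np,cv2
from scipy.spatial.transform import Rotation as R
from station import status,viewer
def cam(n,st=None):
    i=viewer.camera_info(n)
    if n=="wrist":
        st=st or status.get_state()
        T=np.eye(4);T[:3,:3]=R.from_euler('xyz',st['ee_rot']).as_matrix();T[:3,3]=st['eef_pos']
        M=T@i['T_tool_cam']; return i,M[:3,:3],M[:3,3]
    return i,R.from_euler('xyz',i['attitude']).as_matrix(),i['eye']
def p2w(n,uv,z,c=None):
    i,A,e=c or cam(n); u,v=uv
    d=A@np.array([(u-i['cx'])/i['fx'],-(v-i['cy'])/i['fy'],-1]); return e+d*(z-e[2])/d[2]
def w2p(n,p,c=None):
    i,A,e=c or cam(n); q=A.T@(np.array(p)-e); return np.array([i['cx']+i['fx']*q[0]/-q[2],i['cy']+i['fy']*q[1]/q[2]])
def crop(src,dst,x,y,w,h,k):
    im=cv2.imread(src)[y:y+h,x:x+w]; im=cv2.resize(im,None,fx=k,fy=k,interpolation=cv2.INTER_CUBIC)
    for j in range((-x)%10,w,10): cv2.putText(im,str(x+j),(j*k,8),0,.3,(255,255,255),1);cv2.line(im,(j*k,10),(j*k,16),(255,255,255),1)
    for j in range((-y)%10,h,10): cv2.putText(im,str(y+j),(0,j*k+4),0,.3,(0,255,255),1);cv2.line(im,(22,j*k),(30,j*k),(0,255,255),1)
    cv2.imwrite(dst,im)
E
python3 - <<'E'
from h import *
crop('pics/top0.png','pics/c1.png',170,125,160,140,5)
crop('pics/top0.png','pics/c2.png',310,125,155,140,5)
E
```

```text
(no output)
```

View pics/c1.png

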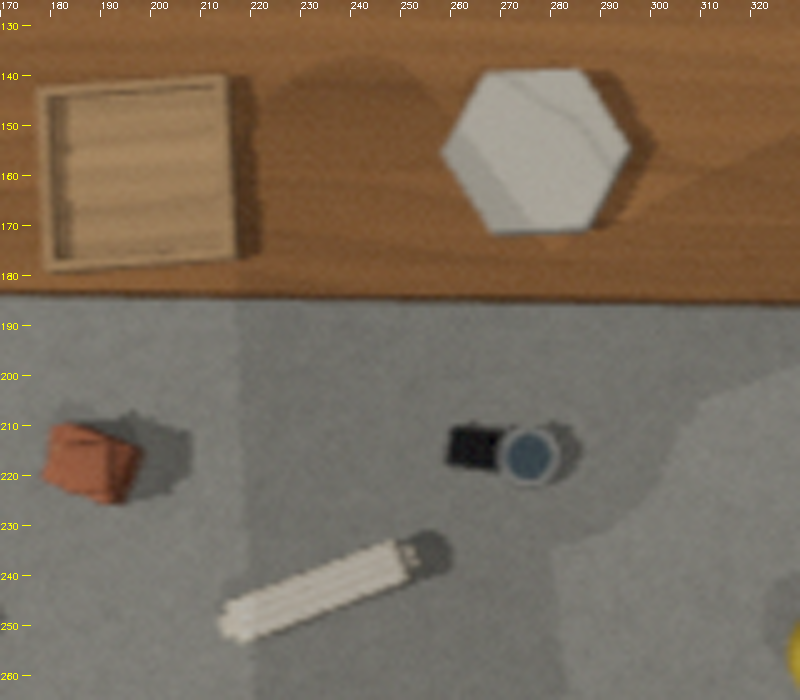

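View pics/c2.png

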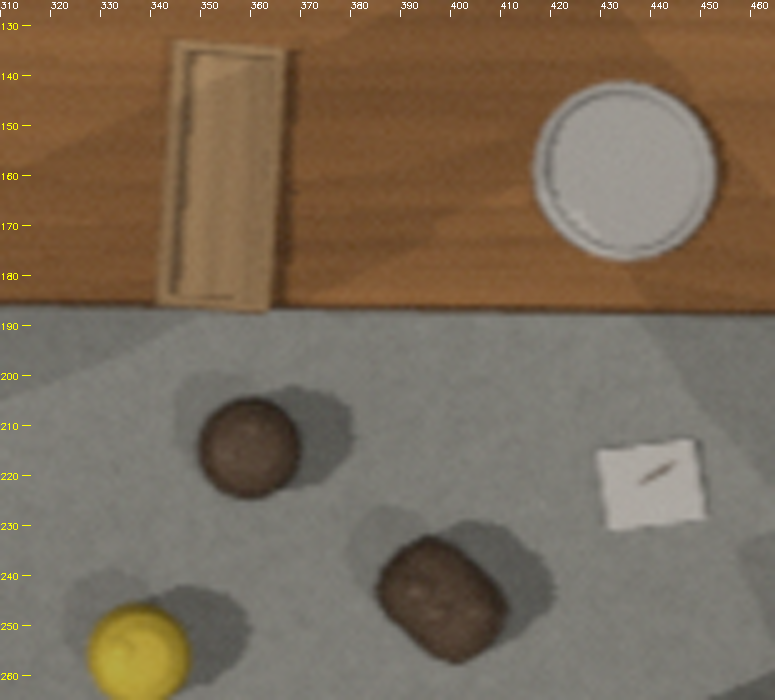

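```bash
python3 - <<'E'
from h import *
np.set_printoptions(precision=4,suppress=True)
P=lambda l,z:np.array([p2w("top",u,z) for u in l])
def rep(n,a):
    print(n,a.mean(0), [round(float(np.linalg.norm(a[i]-a[i-1])),4) for i in range(len(a))])
t=P([(177.6,142.6),(215.6,140),(217.4,176.4),(179.4,179.4)],.043);rep('tray',t);d=t[0]-t[3];print(np.degrees(np.arctan2(d[1],d[0])))
rep('plinth',P([(267.6,139.4),(286.4,138.6),(296,154.6),(287.6,171),(268.8,172),(258.2,155.4)],.048))
t=P([(345.2,133),(367.6,135),(364,187.4),(341.4,185.6)],.043);rep('trough',t);d=t[0]-t[3];print(np.degrees(np.arctan2(d[1],d[0])))
print('dish',P([(435,159.2)],.043),P([(417,159),(453.4,159.2)],.043))
print('round',P([(359.8,214.4)],.026))
im=cv2.imread('pics/top0.png')
def seg(n,x0,y0,x1,y1,f,z):
    m=np.zeros(im.shape[:2],np.uint8);m[y0:y1,x0:x1]=f(im[y0:y1,x0:x1].astype(int))
    c=max(cv2.findContours(m,0,1)[0],key=cv2.contourArea)[:,0]
    w=P(c,z)[:,:2]*1000; r=cv2.minAreaRect(w.astype(np.float32)); print(n,r)
sel=lambda a:((a[...,2]>150)).astype(np.uint8)
seg('sel',205,225,262,260,sel,.02)
br=lambda a:((a.sum(-1)<260)&(a[...,2]-a[...,0]>8)).astype(np.uint8)
seg('obl',375,225,420,262,br,.026)
seg('round',345,200,385,228,br,.026)
cu=lambda a:(a[...,2]-a[...,0]>40).astype(np.uint8)
seg('cu',170,200,220,230,cu,.02)
E
```

```text
tray [0.6165 0.3168 0.043 ] [0.1001, 0.101, 0.0995, 0.1]
5.619606639033522
plinth [0.6311 0.1038 0.048 ] [0.0504, 0.0506, 0.051, 0.05, 0.0501, 0.0534]
trough [ 0.6222 -0.1046  0.043 ] [0.1456, 0.0617, 0.1452, 0.0612]
-3.894212498161483
dish [[ 0.6283 -0.3256  0.043 ]] [[ 0.6281 -0.2758  0.043 ]
 [ 0.6292 -0.3766  0.043 ]]
round [[ 0.4758 -0.121   0.026 ]]
sel ((394.9358825683594, 224.06527709960938), (22.361980438232422, 99.24398803710938), 22.48466682434082)
obl ((395.6354064941406, -225.1056671142578), (71.81227111816406, 54.77313995361328), 49.90045166015625)
round ((476.98138427734375, -120.22592163085938), (54.50387191772461, 56.44994354248047), 26.831493377685547)
cu ((463.4576110839844, 345.03271484375), (47.90097427368164, 34.41388702392578), 72.22749328613281)
```

```bash
cat >> h.py <<'E'
def st():
    s=status.get_state(); M=R.from_euler('xyz',s['ee_rot']).as_matrix()
    y=M[:,1]; print('t',round(s['t'],2),'pos',(s['eef_pos']*1000).round(1),'down',M[:,0].round(3),'jaw',round(float(np.degrees(np.arctan2(y[1],y[0]))),2),'F',s['force'].round(2),'w',round(s['width']*1000,1),'q',s['q'].round(2))
    return s
E
python3 -c "
from h import *
st()
print(p2w('top',(317,103),.03),p2w('top',(337,256),.026))"
```

```text
t 0.1 pos [ 257.1 -624.   403.8] down [-0.001  0.001 -1.   ] jaw 112.39 F [ 0.43 -0.65 -0.44] w 87.4 q [-0.89  0.36  0.01 -0.   -1.22 -0.29]
[ 0.78489406 -0.00119643  0.03      ] [ 0.36354209 -0.05944486  0.026     ]
```

>>> {"fn": "apply_moves", "kwargs": {
  "commands": [
    {"dx": 15, "dy": 40, "dz": -10, "spin": 3},
    {"dx": 15, "dy": 40, "dz": -10, "spin": 3},
    {"dx": 15, "dy": 40, "dz": -10, "spin": 3},
    {"dx": 15, "dy": 40, "dz": -10, "spin": 3},
    {"dx": 15, "dy": 40, "dz": -10, "spin": 3}
  ],
  "grip_force": 30
}}

```text
invalid input at $.commands[0]: expected keys dx, dy, dz, spin, hand
```

>>> {"fn": "apply_moves", "kwargs": {
  "commands": [
    {"dx": 15, "dy": 40, "dz": -10, "spin": 3},
    {"dx": 16, "dy": 40, "dz": -10, "spin": 3},
    {"dx": 16, "dy": 40, "dz": -10, "spin": 3},
    {"dx": 16, "dy": 40, "dz": -10, "spin": 3.5},
    {"dx": 0, "dy": 39, "dz": 0, "spin": 0}
  ]
}}

```text
invalid input at $.commands[0]: expected keys dx, dy, dz, spin, hand
```

>>> {"fn": "apply_moves", "kwargs": {
  "commands": [
    {"dx": 0},
    {"dx": 0},
    {"dx": 0},
    {"dx": 0},
    {"dx": 0}
  ]
}}

```text
invalid input at $.commands[0]: expected keys dx, dy, dz, spin, hand
```

```bash
cat >> h.py <<'E'
def shot(name,pts):
    s=st(); c=cam("wrist",s); im=viewer.grab_frame("wrist")[:,:,::-1].copy()
    cv2.imwrite(f'pics/{name}.png',im)
    for p in pts:
        u=w2p("wrist",p,c); cv2.drawMarker(im,tuple(int(a) for a in u.round()),(0,255,0),0,12,1)
    cv2.imwrite(f'pics/{name}m.png',im); return s,c
E
python3 -c "
from h import *
shot('w1',[(.3956,-.2251,.052),(.477,-.1205,.052)])"
```

```text
t 0.1 pos [ 257.1 -624.   403.8] down [-0.001  0.001 -1.   ] jaw 112.39 F [ 0.43 -0.65 -0.44] w 87.4 q [-0.89  0.36  0.01 -0.   -1.22 -0.29]
```

View pics/w1m.png

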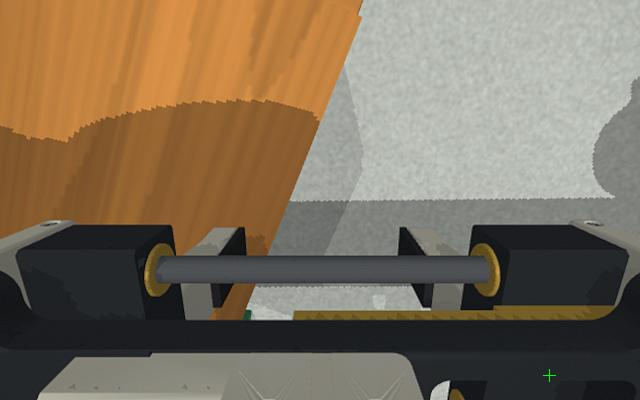

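>>> {"fn": "apply_moves", "kwargs": {
  "commands": [
    {"dx": 15, "dy": 40, "dz": 0, "spin": 3, "hand": 0},
    {"dx": 15, "dy": 40, "dz": 0, "spin": 3, "hand": 0},
    {"dx": 15, "dy": 40, "dz": 0, "spin": 3, "hand": 0},
    {"dx": 15, "dy": 40, "dz": 0, "spin": 3, "hand": 0},
    {"dx": 15, "dy": 40, "dz": -20, "spin": 3, "hand": 0}
  ],
  "grip_force": 30
}}

```text
t: 0.78
eef_pos: [0.3327, -0.4231, 0.3857]
ee_rot: [-1.315, 1.568, -0.66]
force: [0.4, -0.7, -1.2]
width: 0.0874
```

>>> {"fn": "apply_moves", "kwargs": {
  "commands": [
    {"dx": 15, "dy": 40, "dz": -20, "spin": 3, "hand": 0},
    {"dx": 16, "dy": 40, "dz": -20, "spin": 3, "hand": 0},
    {"dx": 16, "dy": 40, "dz": -20, "spin": 3, "hand": 0},
    {"dx": 16, "dy": 40, "dz": -20, "spin": 3.5, "hand": 0},
    {"dx": 0, "dy": 39, "dz": 0, "spin": 0, "hand": 0}
  ]
}}

```text
t: 1.4
eef_pos: [0.3953, -0.2236, 0.3032]
ee_rot: [2.123, 1.568, 2.994]
force: [0.1, -0.8, -0.2]
width: 0.0879
```

>>> {"fn": "apply_moves", "kwargs": {
  "commands": [
    {"dx": 0, "dy": 0, "dz": 0, "spin": 0, "hand": 0},
    {"dx": 0, "dy": 0, "dz": 0, "spin": 0, "hand": 0},
    {"dx": 0, "dy": 0, "dz": 0, "spin": 0, "hand": 0},
    {"dx": 0, "dy": 0, "dz": 0, "spin": 0, "hand": 0},
    {"dx": 0, "dy": 0, "dz": 0, "spin": 0, "hand": 0}
  ]
}}

```text
t: 2.02
eef_pos: [0.395, -0.2256, 0.3046]
ee_rot: [2.017, 1.571, 2.886]
force: [-0.3, 0.6, -0.2]
width: 0.0877
```

```bash

python3 -c "
from h import *
shot('w1',[(.3956,-.2251,.052),(.477,-.1205,.052)])"
```

```text
t 2.02 pos [ 395.  -225.6  304.6] down [-0.  0. -1.] jaw 139.83 F [-0.35  0.6  -0.17] w 87.7 q [-0.08  0.09 -0.6  -0.   -0.89 -0.62]
```

View pics/w1m.png

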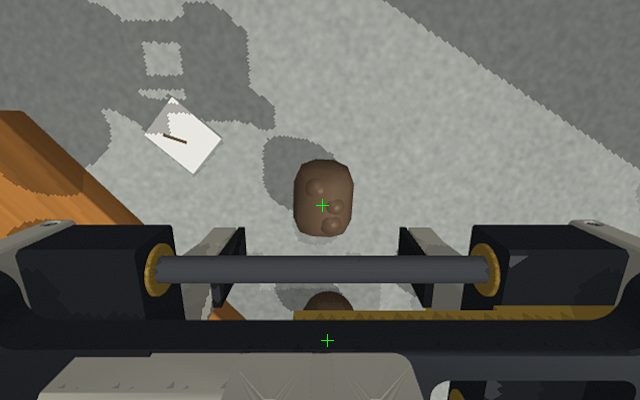

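>>> {"fn": "apply_moves", "kwargs": {
  "commands": [
    {"dx": 0.5, "dy": 0.5, "dz": -40, "spin": 0, "hand": 0},
    {"dx": 0, "dy": 0, "dz": -40, "spin": 0, "hand": 0},
    {"dx": 0, "dy": 0, "dz": -25, "spin": 0, "hand": 0},
    {"dx": 0, "dy": 0, "dz": -11, "spin": 0, "hand": 0},
    {"dx": 0, "dy": 0, "dz": 0, "spin": 0, "hand": 0}
  ]
}}

```text
t: 2.7
eef_pos: [0.3956, -0.2247, 0.1884]
ee_rot: [2.247, 1.57, 3.118]
force: [0.2, 0.1, 0.1]
width: 0.0877
```

>>> {"fn": "apply_moves", "kwargs": {
  "commands": [
    {"dx": 0, "dy": 0, "dz": 0, "spin": 0, "hand": 1},
    {"dx": 0, "dy": 0, "dz": 0, "spin": 0, "hand": 1},
    {"dx": 0, "dy": 0, "dz": 0, "spin": 0, "hand": 1},
    {"dx": 0, "dy": 0, "dz": 0, "spin": 0, "hand": 1},
    {"dx": 0, "dy": 0, "dz": 0, "spin": 0, "hand": 1}
  ],
  "grip_force": 30
}}

```text
t: 3.32
eef_pos: [0.3957, -0.2246, 0.1889]
ee_rot: [-1.113, 1.571, -0.242]
force: [-0.8, 0.7, 5.3]
width: 0.0523
```

>>> {"fn": "apply_moves", "kwargs": {
  "commands": [
    {"dx": 0, "dy": 0, "dz": 20, "spin": 0, "hand": 1},
    {"dx": 0, "dy": 0, "dz": 40, "spin": 0, "hand": 1},
    {"dx": 0, "dy": 0, "dz": 40, "spin": 0, "hand": 1},
    {"dx": 0, "dy": 0, "dz": 0, "spin": 0, "hand": 1},
    {"dx": 0, "dy": 0, "dz": 0, "spin": 0, "hand": 1}
  ]
}}

```text
t: 3.95
eef_pos: [0.3951, -0.2245, 0.2881]
ee_rot: [1.332, 1.57, 2.203]
force: [-0.4, 0.5, -1.5]
width: 0.0526
```

>>> {"fn": "apply_moves", "kwargs": {
  "commands": [
    {"dx": 0, "dy": 0, "dz": 0, "spin": 0, "hand": 1},
    {"dx": 0, "dy": 0, "dz": 0, "spin": 0, "hand": 1},
    {"dx": 0, "dy": 0, "dz": 0, "spin": 0, "hand": 1},
    {"dx": 0, "dy": 0, "dz": 0, "spin": 0, "hand": 1},
    {"dx": 0, "dy": 0, "dz": 0, "spin": 0, "hand": 1}
  ]
}}

```text
t: 4.58
eef_pos: [0.3956, -0.2246, 0.2886]
ee_rot: [2.132, 1.571, 3.003]
force: [-0.9, 0.2, -1.4]
width: 0.0526
```

```bash

python3 -c "
from h import *
for k in range(4): st(); viewer.grab_frame('wrist')
shot('w2',[])"
```

```text
t 4.58 pos [ 395.6 -224.6  288.6] down [-0.  0. -1.] jaw 139.89 F [-0.91  0.2  -1.44] w 52.6 q [-0.08  0.11 -0.62 -0.   -0.84 -0.62]
t 4.62 pos [ 395.6 -224.6  288.6] down [-0.  0. -1.] jaw 139.89 F [-0.75 -0.77 -1.08] w 52.1 q [-0.08  0.11 -0.62 -0.   -0.84 -0.62]
t 4.67 pos [ 395.6 -224.6  288.7] down [ 0. -0. -1.] jaw 139.89 F [-0.05  0.25 -1.26] w 52.0 q [-0.08  0.11 -0.62  0.   -0.84 -0.62]
t 4.72 pos [ 395.6 -224.6  288.7] down [ 0. -0. -1.] jaw 139.9 F [-0.02 -0.44 -0.85] w 52.5 q [-0.08  0.11 -0.62  0.   -0.84 -0.62]
t 4.78 pos [ 395.6 -224.6  288.7] down [ 0. -0. -1.] jaw 139.89 F [-0.3  -0.4  -1.54] w 52.0 q [-0.08  0.11 -0.62  0.   -0.84 -0.62]
```

View pics/w2m.png

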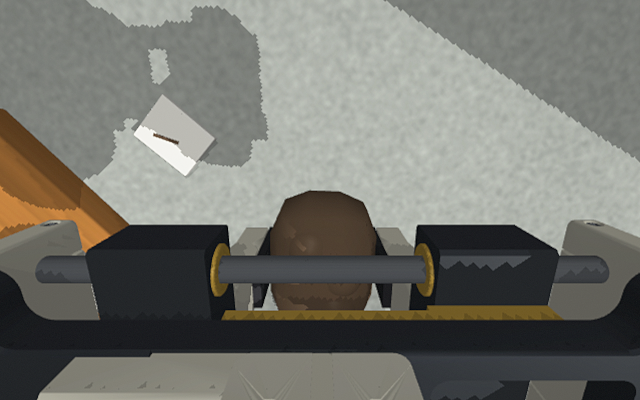

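>>> {"fn": "apply_moves", "kwargs": {
  "commands": [
    {"dx": 40, "dy": -15, "dz": 0, "spin": 0, "hand": 1},
    {"dx": 50, "dy": -25, "dz": 0, "spin": 0, "hand": 1},
    {"dx": 50, "dy": -25, "dz": 0, "spin": 0, "hand": 1},
    {"dx": 50, "dy": -25, "dz": 0, "spin": 0, "hand": 1},
    {"dx": 43, "dy": -11.5, "dz": 0, "spin": 0, "hand": 1}
  ]
}}

```text
t: 5.45
eef_pos: [0.6302, -0.3275, 0.2879]
ee_rot: [2.297, 1.57, -3.117]
force: [0.6, 0.5, -1.0]
width: 0.0523
```

>>> {"fn": "apply_moves", "kwargs": {
  "commands": [
    {"dx": 0, "dy": 0, "dz": 0, "spin": 0, "hand": 1},
    {"dx": 0, "dy": 0, "dz": 0, "spin": 0, "hand": 1},
    {"dx": 0, "dy": 0, "dz": -20, "spin": 0, "hand": 1},
    {"dx": 0, "dy": 0, "dz": -20, "spin": 0, "hand": 1},
    {"dx": 0, "dy": 0, "dz": 0, "spin": 0, "hand": 1}
  ]
}}

```text
t: 6.08
eef_pos: [0.6272, -0.3256, 0.2476]
ee_rot: [1.939, 1.568, 2.81]
force: [0.3, -0.2, -0.3]
width: 0.0521
```

```bash

python3 -c "
from h import *
import math
pts=[(.6286+.05*math.cos(a),-.326+.05*math.sin(a),.043) for a in np.arange(0,6.28,.5)]
shot('w3',pts)
im=viewer.grab_frame('side')[:,:,::-1]; cv2.imwrite('pics/s3.png',im); crop('pics/s3.png','pics/s3c.png',280,60,160,120,5)"
```

```text
t 6.08 pos [ 627.2 -325.6  247.6] down [-0.003  0.001 -1.   ] jaw 139.88 F [ 0.31 -0.16 -0.35] w 52.1 q [-0.2   0.53 -0.09 -0.   -0.95 -0.5 ]
```

View pics/w3m.png

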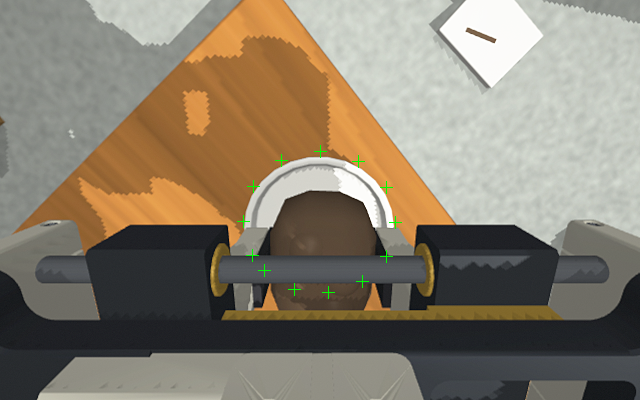

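View pics/s3c.png

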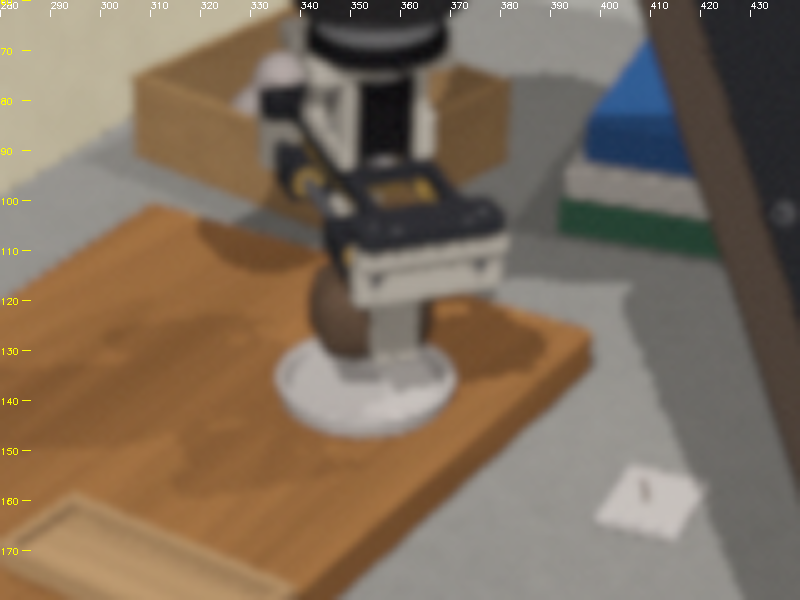

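>>> {"fn": "apply_moves", "kwargs": {
  "commands": [
    {"dx": 1.5, "dy": 1.5, "dz": -12, "spin": 0, "hand": 1},
    {"dx": 0, "dy": 0, "dz": -8, "spin": 0, "hand": 1},
    {"dx": 0, "dy": 0, "dz": -3, "spin": 0, "hand": 1},
    {"dx": 0, "dy": 0, "dz": 0, "spin": 0, "hand": 1},
    {"dx": 0, "dy": 0, "dz": 0, "spin": 0, "hand": 1}
  ]
}}

```text
t: 6.8
eef_pos: [0.6302, -0.3247, 0.2258]
ee_rot: [-2.183, 1.571, -1.313]
force: [0.1, 0.5, -1.0]
width: 0.0521
```

```bash

python3 -c "
from h import *
st()"
```

```text
t 6.8 pos [ 630.2 -324.7  225.8] down [ 0. -0. -1.] jaw 139.89 F [ 0.15  0.5  -0.97] w 52.1 q [-0.2   0.55 -0.11  0.   -0.91 -0.5 ]
```

>>> {"fn": "apply_moves", "kwargs": {
  "commands": [
    {"dx": 0, "dy": 0, "dz": -1.5, "spin": 0, "hand": 1},
    {"dx": 0, "dy": 0, "dz": 0, "spin": 0, "hand": 1},
    {"dx": 0, "dy": 0, "dz": 0, "spin": 0, "hand": 0.2},
    {"dx": 0, "dy": 0, "dz": 0, "spin": 0, "hand": 0.2},
    {"dx": 0, "dy": 0, "dz": 0, "spin": 0, "hand": 0.2}
  ]
}}

```text
t: 7.42
eef_pos: [0.6302, -0.3246, 0.2243]
ee_rot: [-1.208, 1.57, -0.337]
force: [0.4, -0.3, 0.0]
width: 0.0695
```

>>> {"fn": "apply_moves", "kwargs": {
  "commands": [
    {"dx": 0, "dy": 0, "dz": 0, "spin": 0, "hand": 0.2},
    {"dx": 0, "dy": 0, "dz": 20, "spin": 0, "hand": 0.2},
    {"dx": 0, "dy": 0, "dz": 40, "spin": 0, "hand": 0},
    {"dx": 0, "dy": 0, "dz": 20, "spin": 0, "hand": 0},
    {"dx": 0, "dy": 0, "dz": 0, "spin": 0, "hand": 0}
  ]
}}

```text
t: 8.05
eef_pos: [0.6307, -0.3249, 0.3081]
ee_rot: [-1.183, 1.565, -0.312]
force: [0.2, -0.6, -0.9]
width: 0.087
```

```bash

python3 -c "
from h import *
shot('w4',[(.6286,-.326,.087)])"
```

```text
t 8.05 pos [ 630.7 -324.9  308.1] down [ 0.005 -0.002 -1.   ] jaw 139.91 F [ 0.2  -0.62 -0.91] w 87.0 q [-0.2   0.48 -0.03  0.   -1.06 -0.5 ]
```

View pics/w4m.png

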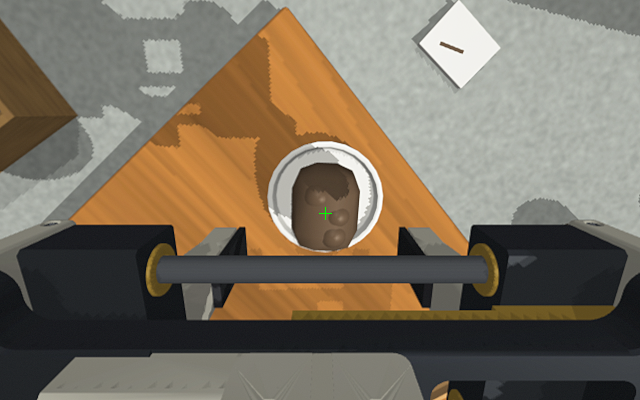

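>>> {"fn": "apply_moves", "kwargs": {
  "commands": [
    {"dx": -30, "dy": 40, "dz": 0, "spin": -9, "hand": 0},
    {"dx": -30, "dy": 40, "dz": 0, "spin": -9, "hand": 0},
    {"dx": -30, "dy": 41, "dz": 0, "spin": -9, "hand": 0},
    {"dx": -30, "dy": 41, "dz": 0, "spin": -9, "hand": 0},
    {"dx": -33.8, "dy": 42, "dz": 0, "spin": -8, "hand": 0}
  ]
}}

```text
t: 8.72
eef_pos: [0.475, -0.1196, 0.3036]
ee_rot: [-3.139, 1.57, -3.042]
force: [0.7, 0.8, 1.3]
width: 0.0875
```

>>> {"fn": "apply_moves", "kwargs": {
  "commands": [
    {"dx": 0, "dy": 0, "dz": 0, "spin": 0, "hand": 0},
    {"dx": 0, "dy": 0, "dz": 0, "spin": 0, "hand": 0},
    {"dx": 0, "dy": 0, "dz": 0, "spin": 0, "hand": 0},
    {"dx": 0, "dy": 0, "dz": 0, "spin": 0, "hand": 0},
    {"dx": 0, "dy": 0, "dz": 0, "spin": 0, "hand": 0}
  ]
}}

```text
t: 9.35
eef_pos: [0.4765, -0.1211, 0.3038]
ee_rot: [-3.091, 1.57, -2.989]
force: [-0.2, 0.3, -0.6]
width: 0.0876
```

```bash

python3 -c "
from h import *
shot('w5',[(.4764,-.1206,.052)])"
```

```text
t 9.35 pos [ 476.5 -121.1  303.8] down [-0.001 -0.    -1.   ] jaw 95.84 F [-0.17  0.29 -0.62] w 87.6 q [ 0.15  0.15 -0.52  0.   -0.9  -1.62]
```

View pics/w5m.png

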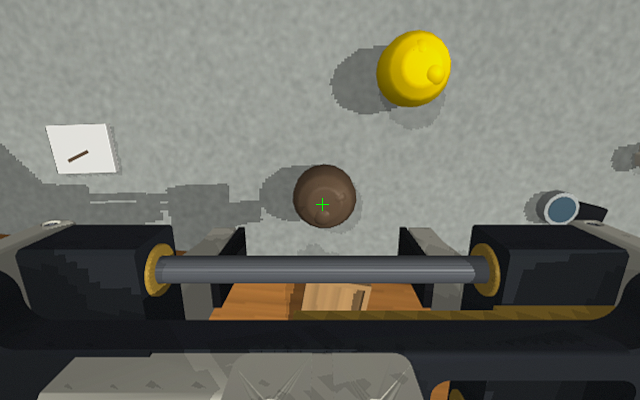

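>>> {"fn": "apply_moves", "kwargs": {
  "commands": [
    {"dx": 0, "dy": 0, "dz": -40, "spin": 0, "hand": 0},
    {"dx": 0, "dy": 0, "dz": -40, "spin": 0, "hand": 0},
    {"dx": 0, "dy": 0, "dz": -25, "spin": 0, "hand": 0},
    {"dx": 0, "dy": 0, "dz": -10.5, "spin": 0, "hand": 0},
    {"dx": 0, "dy": 0, "dz": 0, "spin": 0, "hand": 0}
  ]
}}

```text
t: 10.02
eef_pos: [0.4764, -0.1207, 0.1884]
ee_rot: [-3.008, 1.57, -2.905]
force: [-0.4, -1.4, 0.1]
width: 0.0878
```

>>> {"fn": "apply_moves", "kwargs": {
  "commands": [
    {"dx": 0, "dy": 0, "dz": 0, "spin": 0, "hand": 1},
    {"dx": 0, "dy": 0, "dz": 0, "spin": 0, "hand": 1},
    {"dx": 0, "dy": 0, "dz": 0, "spin": 0, "hand": 1},
    {"dx": 0, "dy": 0, "dz": 0, "spin": 0, "hand": 1},
    {"dx": 0, "dy": 0, "dz": 0, "spin": 0, "hand": 1}
  ],
  "grip_force": 40
}}

```text
t: 10.65
eef_pos: [0.4765, -0.1204, 0.1891]
ee_rot: [0.15, 1.57, 0.253]
force: [-0.7, 2.3, 6.2]
width: 0.055
```

>>> {"fn": "apply_moves", "kwargs": {
  "commands": [
    {"dx": 0, "dy": 0, "dz": 10, "spin": 0, "hand": 1},
    {"dx": 0, "dy": 0, "dz": 30, "spin": 0, "hand": 1},
    {"dx": 0, "dy": 0, "dz": 40, "spin": 0, "hand": 1},
    {"dx": 0, "dy": 0, "dz": 20, "spin": 0, "hand": 1},
    {"dx": 0, "dy": 0, "dz": 0, "spin": 0, "hand": 1}
  ]
}}

```text
t: 11.28
eef_pos: [0.4764, -0.1206, 0.29]
ee_rot: [0.063, 1.568, 0.166]
force: [0.3, -0.5, -5.5]
width: 0.0552
```

>>> {"fn": "apply_moves", "kwargs": {
  "commands": [
    {"dx": 0, "dy": 0, "dz": 0, "spin": 0, "hand": 1},
    {"dx": 0, "dy": 0, "dz": 0, "spin": 0, "hand": 1},
    {"dx": 0, "dy": 0, "dz": 0, "spin": 0, "hand": 1},
    {"dx": 0, "dy": 0, "dz": 0, "spin": 0, "hand": 1},
    {"dx": 0, "dy": 0, "dz": 0, "spin": 0, "hand": 1}
  ]
}}

```text
t: 11.9
eef_pos: [0.4763, -0.1206, 0.2885]
ee_rot: [-3.094, 1.57, -2.991]
force: [1.0, -0.6, -4.7]
width: 0.0551
```

```bash

python3 -c "
from h import *
shot('w6',[(.4764,-.1206,.052)])"
```

```text
t 11.9 pos [ 476.3 -120.6  288.5] down [-0. -0. -1.] jaw 95.89 F [ 1.01 -0.62 -4.69] w 55.1 q [ 0.15  0.17 -0.54 -0.   -0.86 -1.62]
```

View pics/w6.png

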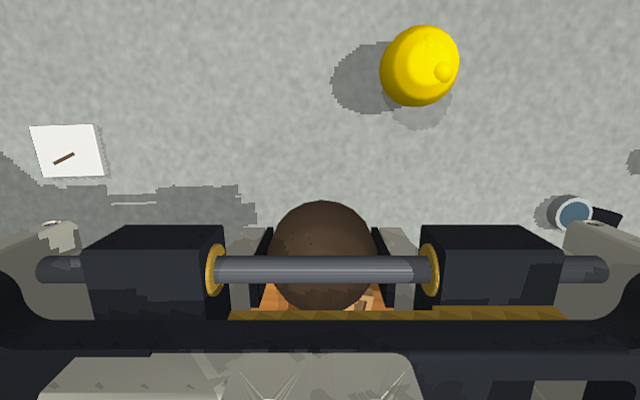

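>>> {"fn": "apply_moves", "kwargs": {
  "commands": [
    {"dx": 8, "dy": 25, "dz": 0, "spin": 0, "hand": 1},
    {"dx": 12, "dy": 40, "dz": 0, "spin": 0, "hand": 1},
    {"dx": 15, "dy": 45, "dz": 0, "spin": 0, "hand": 1},
    {"dx": 15, "dy": 45, "dz": 0, "spin": 0, "hand": 1},
    {"dx": 15, "dy": 45, "dz": 0, "spin": 0, "hand": 1}
  ]
}}

```text
t: 12.58
eef_pos: [0.5416, 0.081, 0.2888]
ee_rot: [0.16, 1.57, 0.263]
force: [0.7, -1.0, -4.2]
width: 0.0551
```

>>> {"fn": "apply_moves", "kwargs": {
  "commands": [
    {"dx": 15, "dy": 45, "dz": 0, "spin": 0, "hand": 1},
    {"dx": 15, "dy": 45, "dz": 0, "spin": 0, "hand": 1},
    {"dx": 15, "dy": 45, "dz": 0, "spin": 0, "hand": 1},
    {"dx": 15, "dy": 45, "dz": 0, "spin": 0, "hand": 1},
    {"dx": 10, "dy": 35, "dz": 0, "spin": 0, "hand": 1}
  ]
}}

```text
t: 13.2
eef_pos: [0.6117, 0.2963, 0.2881]
ee_rot: [-2.429, 1.57, -2.325]
force: [0.1, -0.9, -4.5]
width: 0.055
```

>>> {"fn": "apply_moves", "kwargs": {
  "commands": [
    {"dx": 5, "dy": 22, "dz": 0, "spin": 0, "hand": 1},
    {"dx": 0, "dy": 0, "dz": 0, "spin": 0, "hand": 1},
    {"dx": 0, "dy": 0, "dz": -20, "spin": 0, "hand": 1},
    {"dx": 0, "dy": 0, "dz": -20, "spin": 0, "hand": 1},
    {"dx": 0, "dy": 0, "dz": 0, "spin": 0, "hand": 1}
  ]
}}

```text
t: 13.82
eef_pos: [0.6156, 0.315, 0.2469]
ee_rot: [-2.598, 1.567, -2.496]
force: [0.5, -0.5, -4.7]
width: 0.055
```

```bash

python3 -c "
from h import *
pts=[p2w('top',u,.043) for u in [(177.6,142.6),(215.6,140),(217.4,176.4),(179.4,179.4)]]
shot('w7',pts)"
```

```text
t 13.82 pos [615.6 315.  246.9] down [-0.003 -0.002 -1.   ] jaw 95.83 F [ 0.45 -0.54 -4.7 ] w 55.0 q [ 0.75  0.51 -0.13 -0.   -0.93 -2.22]
```

View pics/w7m.png

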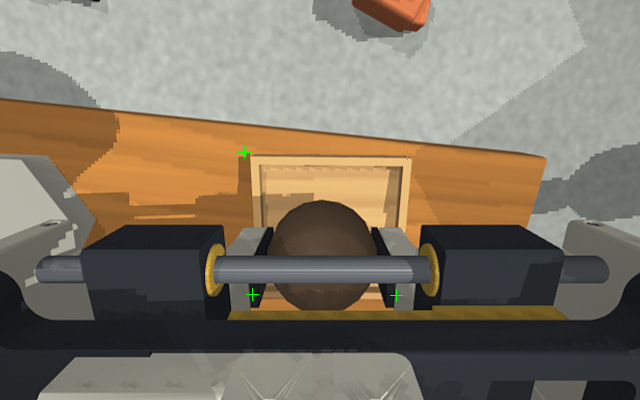

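>>> {"fn": "apply_moves", "kwargs": {
  "commands": [
    {"dx": 2, "dy": 2, "dz": -12, "spin": 0, "hand": 1},
    {"dx": 0, "dy": 0, "dz": -8, "spin": 0, "hand": 1},
    {"dx": 0, "dy": 0, "dz": -4, "spin": 0, "hand": 1},
    {"dx": 0, "dy": 0, "dz": 0, "spin": 0, "hand": 1},
    {"dx": 0, "dy": 0, "dz": 0, "spin": 0, "hand": 1}
  ]
}}

```text
t: 14.5
eef_pos: [0.6183, 0.3184, 0.2247]
ee_rot: [0.704, 1.571, 0.807]
force: [-0.3, -0.4, -4.6]
width: 0.0552
```

```bash

python3 -c "
from h import *
st()"
```

```text
t 14.5 pos [618.3 318.4 224.7] down [ 0.  0. -1.] jaw 95.89 F [-0.32 -0.4  -4.62] w 55.2 q [ 0.75  0.54 -0.14 -0.   -0.89 -2.22]
```

>>> {"fn": "apply_moves", "kwargs": {
  "commands": [
    {"dx": 0, "dy": 0, "dz": -1, "spin": 0, "hand": 1},
    {"dx": 0, "dy": 0, "dz": 0, "spin": 0, "hand": 1},
    {"dx": 0, "dy": 0, "dz": 0, "spin": 0, "hand": 0.2},
    {"dx": 0, "dy": 0, "dz": 0, "spin": 0, "hand": 0.2},
    {"dx": 0, "dy": 0, "dz": 0, "spin": 0, "hand": 0.2}
  ]
}}

```text
t: 15.12
eef_pos: [0.6185, 0.3185, 0.2239]
ee_rot: [0.495, 1.57, 0.598]
force: [-0.3, 0.8, -0.1]
width: 0.0697
```

>>> {"fn": "apply_moves", "kwargs": {
  "commands": [
    {"dx": 0, "dy": 0, "dz": 0, "spin": 0, "hand": 0.2},
    {"dx": 0, "dy": 0, "dz": 20, "spin": 0, "hand": 0.2},
    {"dx": 0, "dy": 0, "dz": 40, "spin": 0, "hand": 0},
    {"dx": 0, "dy": 0, "dz": 20, "spin": 0, "hand": 0},
    {"dx": 0, "dy": 0, "dz": 0, "spin": 0, "hand": 0}
  ]
}}

```text
t: 15.75
eef_pos: [0.6187, 0.3187, 0.3058]
ee_rot: [0.564, 1.567, 0.667]
force: [-0.2, -0.2, 0.3]
width: 0.0871
```

```bash

python3 -c "
from h import *
shot('w8',[(.6183,.3185,.087),(.4635,.345,.03)])"
```

```text
t 15.75 pos [618.7 318.7 305.8] down [ 0.003  0.002 -1.   ] jaw 95.9 F [-0.22 -0.17  0.25] w 87.1 q [ 0.75  0.46 -0.06  0.   -1.04 -2.22]
```

View pics/w8m.png

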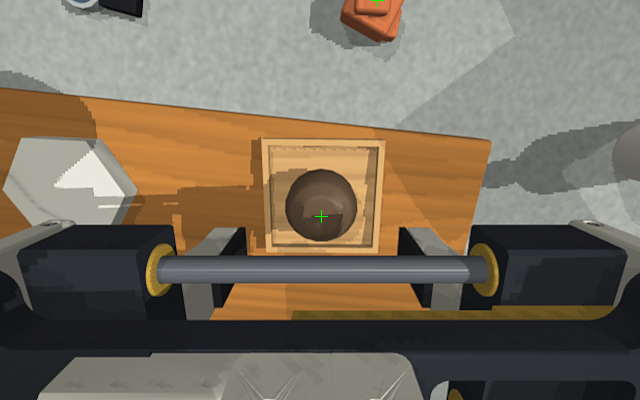

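>>> {"fn": "apply_moves", "kwargs": {
  "commands": [
    {"dx": -22, "dy": 4, "dz": 0, "spin": 9.5, "hand": 0},
    {"dx": -22, "dy": 4, "dz": 0, "spin": 9.5, "hand": 0},
    {"dx": -22, "dy": 4, "dz": 0, "spin": 9.5, "hand": 0},
    {"dx": -22, "dy": 4, "dz": 0, "spin": 9.5, "hand": 0},
    {"dx": -22, "dy": 4, "dz": 0, "spin": 9.5, "hand": 0}
  ]
}}

```text
t: 16.42
eef_pos: [0.5073, 0.3382, 0.3022]
ee_rot: [2.987, 1.569, -2.36]
force: [0.8, 0.7, -1.0]
width: 0.0878
```

>>> {"fn": "apply_moves", "kwargs": {
  "commands": [
    {"dx": -22, "dy": 4, "dz": 0, "spin": 9.5, "hand": 0},
    {"dx": -23, "dy": 2.5, "dz": 0, "spin": 9.3, "hand": 0},
    {"dx": 0, "dy": 0, "dz": 0, "spin": 0, "hand": 0},
    {"dx": 0, "dy": 0, "dz": 0, "spin": 0, "hand": 0},
    {"dx": 0, "dy": 0, "dz": 0, "spin": 0, "hand": 0}
  ]
}}

```text
t: 17.05
eef_pos: [0.4638, 0.3448, 0.3032]
ee_rot: [2.868, 1.57, -2.157]
force: [-0.4, -0.9, -0.5]
width: 0.0878
```

```bash

python3 -c "
from h import *
shot('w9',[(.4635,.345,.03),(.395,.224,.024)])"
```

```text
t 17.05 pos [463.8 344.8 303.2] down [-0. -0. -1.] jaw 162.09 F [-0.42 -0.94 -0.51] w 87.8 q [ 0.98  0.29 -0.34  0.   -0.94 -1.29]
```

View pics/w9m.png

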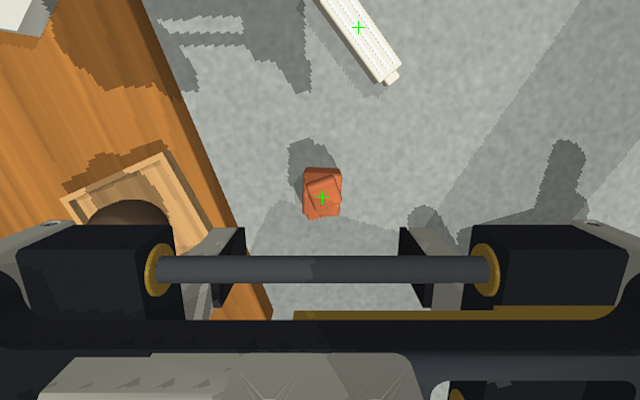

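>>> {"fn": "apply_moves", "kwargs": {
  "commands": [
    {"dx": 0, "dy": 0, "dz": -40, "spin": 0, "hand": 0},
    {"dx": 0, "dy": 0, "dz": -40, "spin": 0, "hand": 0},
    {"dx": 0, "dy": 0, "dz": -30, "spin": 0, "hand": 0},
    {"dx": 0, "dy": 0, "dz": -11.5, "spin": 0, "hand": 0},
    {"dx": 0, "dy": 0, "dz": 0, "spin": 0, "hand": 0}
  ]
}}

```text
t: 17.73
eef_pos: [0.4636, 0.3448, 0.1818]
ee_rot: [2.962, 1.57, -2.061]
force: [0.0, -0.4, -0.5]
width: 0.0874
```

>>> {"fn": "apply_moves", "kwargs": {
  "commands": [
    {"dx": 0, "dy": 0, "dz": 0, "spin": 0, "hand": 0.5},
    {"dx": 0, "dy": 0, "dz": 0, "spin": 0, "hand": 1},
    {"dx": 0, "dy": 0, "dz": 0, "spin": 0, "hand": 1},
    {"dx": 0, "dy": 0, "dz": 0, "spin": 0, "hand": 1},
    {"dx": 0, "dy": 0, "dz": 0, "spin": 0, "hand": 1}
  ],
  "grip_force": 35
}}

```text
t: 18.35
eef_pos: [0.4633, 0.3449, 0.1823]
ee_rot: [-0.251, 1.571, 1.009]
force: [-0.5, -0.1, -0.1]
width: 0.043
```

>>> {"fn": "apply_moves", "kwargs": {
  "commands": [
    {"dx": 0, "dy": 0, "dz": 0, "spin": 0, "hand": 1},
    {"dx": 0, "dy": 0, "dz": 30, "spin": 0, "hand": 1},
    {"dx": 0, "dy": 0, "dz": 40, "spin": 0, "hand": 1},
    {"dx": 0, "dy": 0, "dz": 40, "spin": 0, "hand": 1},
    {"dx": 0, "dy": 0, "dz": 0, "spin": 0, "hand": 1}
  ]
}}

```text
t: 18.98
eef_pos: [0.4639, 0.3456, 0.2952]
ee_rot: [-0.361, 1.565, 0.899]
force: [-0.1, 0.2, -2.8]
width: 0.0342
```

```bash

python3 -c "
from h import *
shot('w10',[])"
```

```text
t 18.98 pos [463.9 345.6 295.2] down [ 0.004  0.004 -1.   ] jaw 162.21 F [-0.1   0.2  -2.78] w 34.2 q [ 0.98  0.29 -0.35  0.   -0.92 -1.29]
```

View pics/w10m.png

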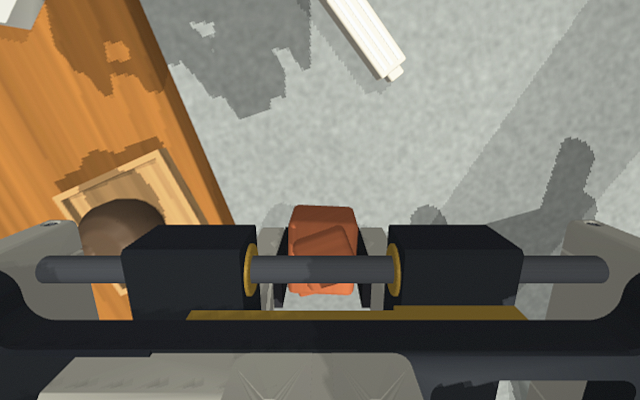

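>>> {"fn": "apply_moves", "kwargs": {
  "commands": [
    {"dx": 20, "dy": -28, "dz": 0, "spin": 0, "hand": 1},
    {"dx": 28, "dy": -40, "dz": 0, "spin": 0, "hand": 1},
    {"dx": 28, "dy": -40, "dz": 0, "spin": 0, "hand": 1},
    {"dx": 28, "dy": -40, "dz": 0, "spin": 0, "hand": 1},
    {"dx": 28, "dy": -40, "dz": 0, "spin": 0, "hand": 1}
  ]
}}

```text
t: 19.65
eef_pos: [0.5954, 0.1553, 0.2901]
ee_rot: [2.284, 1.567, -2.739]
force: [0.4, 1.2, -2.4]
width: 0.0344
```

>>> {"fn": "apply_moves", "kwargs": {
  "commands": [
    {"dx": 22, "dy": -30, "dz": 0, "spin": 0, "hand": 1},
    {"dx": 14.8, "dy": -21.4, "dz": 0, "spin": 0, "hand": 1},
    {"dx": 0, "dy": 0, "dz": 0, "spin": 0, "hand": 1},
    {"dx": 0, "dy": 0, "dz": -30, "spin": 0, "hand": 1},
    {"dx": 0, "dy": 0, "dz": 0, "spin": 0, "hand": 1}
  ]
}}

```text
t: 20.27
eef_pos: [0.6303, 0.1054, 0.2587]
ee_rot: [2.207, 1.564, -2.816]
force: [-0.9, -0.6, -2.8]
width: 0.0345
```

```bash

python3 -c "
from h import *
pts=[p2w('top',u,.048) for u in [(267.6,139.4),(286.4,138.6),(296,154.6),(287.6,171),(268.8,172),(258.2,155.4)]]
s=status.get_state();p=s['eef_pos']-[0,0,.159]
print(w2p('wrist',p+[0,0,.008]))
shot('w11',pts)"
```

```text
[320.61285509 266.96920914]
t 20.27 pos [630.3 105.4 258.7] down [-0.007 -0.002 -1.   ] jaw 162.17 F [-0.86 -0.57 -2.79] w 34.5 q [ 0.47  0.42 -0.25 -0.   -0.91 -0.78]
```

View pics/w11m.png

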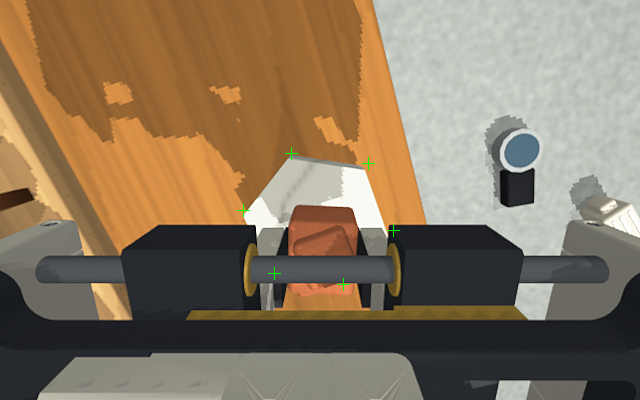

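>>> {"fn": "apply_moves", "kwargs": {
  "commands": [
    {"dx": 0, "dy": 1, "dz": 0, "spin": 0, "hand": 1},
    {"dx": 0, "dy": 0, "dz": -15, "spin": 0, "hand": 1},
    {"dx": 0, "dy": 0, "dz": -10, "spin": 0, "hand": 1},
    {"dx": 0, "dy": 0, "dz": -4, "spin": 0, "hand": 1},
    {"dx": 0, "dy": 0, "dz": 0, "spin": 0, "hand": 1}
  ]
}}

```text
t: 20.95
eef_pos: [0.6321, 0.1064, 0.2327]
ee_rot: [2.412, 1.57, -2.612]
force: [-0.7, 0.1, -1.3]
width: 0.0345
```

>>> {"fn": "apply_moves", "kwargs": {
  "commands": [
    {"dx": 0, "dy": 0, "dz": 0, "spin": 0, "hand": 1},
    {"dx": 0, "dy": 0, "dz": 0, "spin": 0, "hand": 1},
    {"dx": 0, "dy": 0, "dz": 0, "spin": 0, "hand": 1},
    {"dx": 0, "dy": 0, "dz": 0, "spin": 0, "hand": 1},
    {"dx": 0, "dy": 0, "dz": 0, "spin": 0, "hand": 1}
  ]
}}

```text
t: 21.58
eef_pos: [0.6321, 0.1065, 0.2332]
ee_rot: [-0.764, 1.571, 0.496]
force: [-0.1, -0.2, -2.5]
width: 0.0343
```

>>> {"fn": "apply_moves", "kwargs": {
  "commands": [
    {"dx": 0, "dy": 0, "dz": -2, "spin": 0, "hand": 1},
    {"dx": 0, "dy": 0, "dz": -0.7, "spin": 0, "hand": 1},
    {"dx": 0, "dy": 0, "dz": 0, "spin": 0, "hand": 1},
    {"dx": 0, "dy": 0, "dz": 0, "spin": 0, "hand": 1},
    {"dx": 0, "dy": 0, "dz": 0, "spin": 0, "hand": 1}
  ]
}}

```text
t: 22.2
eef_pos: [0.6321, 0.1065, 0.2304]
ee_rot: [0.708, 1.571, 1.968]
force: [0.1, -0.5, -2.6]
width: 0.0344
```

```bash

python3 -c "
from h import *
for k in range(3): st(); viewer.grab_frame('top')"
```

```text
t 22.2 pos [632.1 106.5 230.4] down [-0.  0. -1.] jaw 162.19 F [ 0.11 -0.52 -2.65] w 34.4 q [ 0.47  0.46 -0.27 -0.   -0.84 -0.78]
t 22.25 pos [632.1 106.5 230.4] down [ 0.  0. -1.] jaw 162.19 F [ 0.59  0.73 -3.33] w 34.5 q [ 0.47  0.46 -0.27 -0.   -0.84 -0.78]
t 22.3 pos [632.1 106.5 230.5] down [ 0. -0. -1.] jaw 162.19 F [-0.03  0.01 -2.37] w 34.3 q [ 0.47  0.46 -0.27  0.   -0.84 -0.78]
```

Barely above; lower a millimetre and release.

>>> {"fn": "apply_moves", "kwargs": {
  "commands": [
    {"dx": 0, "dy": 0, "dz": -0.8, "spin": 0, "hand": 1},
    {"dx": 0, "dy": 0, "dz": 0, "spin": 0, "hand": 1},
    {"dx": 0, "dy": 0, "dz": 0, "spin": 0, "hand": 0.3},
    {"dx": 0, "dy": 0, "dz": 0, "spin": 0, "hand": 0.3},
    {"dx": 0, "dy": 0, "dz": 0, "spin": 0, "hand": 0.3}
  ]
}}

```text
t: 22.98
eef_pos: [0.6322, 0.1065, 0.2296]
ee_rot: [-1.112, 1.571, 0.148]
force: [-0.2, 0.1, -1.1]
width: 0.0577
```

>>> {"fn": "apply_moves", "kwargs": {
  "commands": [
    {"dx": 0, "dy": 0, "dz": 0, "spin": 0, "hand": 0.3},
    {"dx": 0, "dy": 0, "dz": 0, "spin": 0, "hand": 0.3},
    {"dx": 0, "dy": 0, "dz": 20, "spin": 0, "hand": 0.2},
    {"dx": 0, "dy": 0, "dz": 40, "spin": 0, "hand": 0},
    {"dx": 0, "dy": 0, "dz": 10, "spin": 0, "hand": 0}
  ]
}}

```text
t: 23.6
eef_pos: [0.6329, 0.1067, 0.3026]
ee_rot: [-0.936, 1.566, 0.324]
force: [0.7, 0.3, -0.6]
width: 0.0842
```

```bash

python3 -c "
from h import *
shot('w12',[(.632,.1065,.078)])"
```

```text
t 23.6 pos [632.9 106.7 302.6] down [ 0.004  0.001 -1.   ] jaw 162.21 F [ 0.66  0.3  -0.64] w 84.2 q [ 0.47  0.38 -0.2   0.   -0.98 -0.78]
```

View pics/w12m.png

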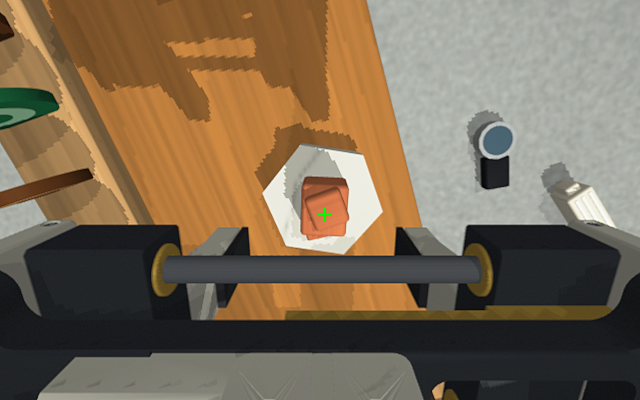

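>>> {"fn": "apply_moves", "kwargs": {
  "commands": [
    {"dx": -40, "dy": 20, "dz": 0, "spin": 7, "hand": 0},
    {"dx": -40, "dy": 20, "dz": 0, "spin": 7, "hand": 0},
    {"dx": -40, "dy": 20, "dz": 0, "spin": 7, "hand": 0},
    {"dx": -40, "dy": 20, "dz": 0, "spin": 7, "hand": 0},
    {"dx": -40, "dy": 20, "dz": 0, "spin": 7, "hand": 0}
  ]
}}

```text
t: 24.28
eef_pos: [0.4306, 0.2067, 0.2988]
ee_rot: [1.924, 1.57, -2.484]
force: [0.7, 1.3, 0.5]
width: 0.0872
```

>>> {"fn": "apply_moves", "kwargs": {
  "commands": [
    {"dx": -37.3, "dy": 17.6, "dz": 0, "spin": 5.3, "hand": 0},
    {"dx": 0, "dy": 0, "dz": 0, "spin": 0, "hand": 0},
    {"dx": 0, "dy": 0, "dz": 0, "spin": 0, "hand": 0},
    {"dx": 0, "dy": 0, "dz": 0, "spin": 0, "hand": 0},
    {"dx": 0, "dy": 0, "dz": 0, "spin": 0, "hand": 0}
  ]
}}

```text
t: 24.9
eef_pos: [0.3954, 0.2237, 0.2993]
ee_rot: [2.093, 1.57, -2.229]
force: [-0.0, -0.7, -0.6]
width: 0.0874
```

```bash

python3 -c "
from h import *
shot('w13',[(.3949,.2241,.024)])"
```

```text
t 24.9 pos [395.4 223.7 299.3] down [-0.    -0.001 -1.   ] jaw -157.61 F [-0.05 -0.75 -0.59] w 87.4 q [ 0.95  0.1  -0.6  -0.   -0.87 -0.56]
```

View pics/w13m.png

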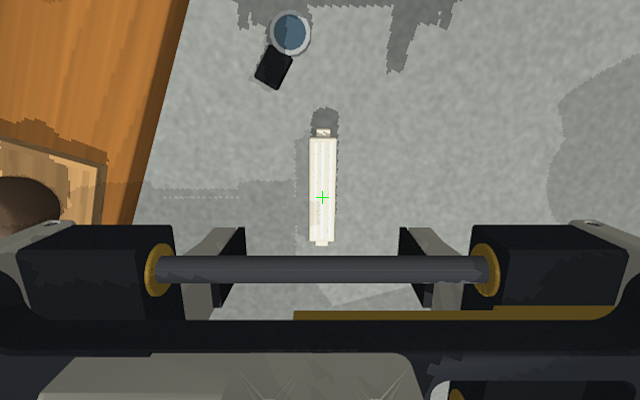

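```bash

python3 -c "
from h import *
crop('pics/w13.png','pics/c13.png',280,115,90,140,4)
for uv,z in [((323,128),.012),((323,137),.024),((321.5,240.5),.024),((321,246),.012)]: print(p2w('wrist',uv,z).round(4))"
```

```text
[0.4169 0.1691 0.012 ]
[0.4143 0.1754 0.024 ]
[0.3795 0.2633 0.024 ]
[0.3757 0.2739 0.012 ]
```

View pics/c13.png

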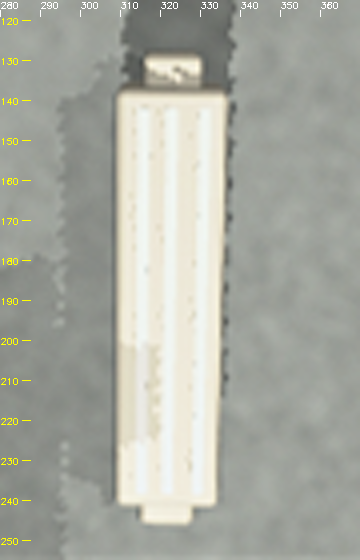

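>>> {"fn": "apply_moves", "kwargs": {
  "commands": [
    {"dx": 1, "dy": -2.7, "dz": -40, "spin": 0, "hand": 0.4},
    {"dx": 0, "dy": 0, "dz": -40, "spin": 0, "hand": 0.4},
    {"dx": 0, "dy": 0, "dz": -20, "spin": 0, "hand": 0.4},
    {"dx": 0, "dy": 0, "dz": -10.5, "spin": 0, "hand": 0.4},
    {"dx": 0, "dy": 0, "dz": 0, "spin": 0, "hand": 0.4}
  ]
}}

```text
t: 25.58
eef_pos: [0.396, 0.2213, 0.1888]
ee_rot: [2.158, 1.57, -2.162]
force: [-0.4, -0.2, 0.4]
width: 0.053
```

>>> {"fn": "apply_moves", "kwargs": {
  "commands": [
    {"dx": 0, "dy": 0, "dz": 0, "spin": 0, "hand": 1},
    {"dx": 0, "dy": 0, "dz": 0, "spin": 0, "hand": 1},
    {"dx": 0, "dy": 0, "dz": 0, "spin": 0, "hand": 1},
    {"dx": 0, "dy": 0, "dz": 0, "spin": 0, "hand": 1},
    {"dx": 0, "dy": 0, "dz": 0, "spin": 0, "hand": 1}
  ],
  "grip_force": 25
}}

```text
t: 26.2
eef_pos: [0.3959, 0.2216, 0.1896]
ee_rot: [-1.149, 1.57, 0.814]
force: [-2.2, -0.9, 5.2]
width: 0.0236
```

>>> {"fn": "apply_moves", "kwargs": {
  "commands": [
    {"dx": 0, "dy": 0, "dz": 0, "spin": 0, "hand": 1},
    {"dx": 0, "dy": 0, "dz": 0, "spin": 0, "hand": 1},
    {"dx": 0, "dy": 0, "dz": 0, "spin": 0, "hand": 1},
    {"dx": 0, "dy": 0, "dz": 0, "spin": 0, "hand": 1},
    {"dx": 0, "dy": 0, "dz": 0, "spin": 0, "hand": 1}
  ]
}}

```text
t: 26.82
eef_pos: [0.3959, 0.2216, 0.1896]
ee_rot: [-1.238, 1.57, 0.726]
force: [-1.0, 0.2, 6.5]
width: 0.0238
```

>>> {"fn": "apply_moves", "kwargs": {
  "commands": [
    {"dx": 0, "dy": 0, "dz": 20, "spin": 0, "hand": 1},
    {"dx": 0, "dy": 0, "dz": 40, "spin": 0, "hand": 1},
    {"dx": 0, "dy": 0, "dz": 40, "spin": 0, "hand": 1},
    {"dx": 15, "dy": -22, "dz": 0, "spin": 4, "hand": 1},
    {"dx": 25, "dy": -35, "dz": 0, "spin": 7, "hand": 1}
  ]
}}

```text
t: 27.45
eef_pos: [0.4358, 0.1643, 0.2899]
ee_rot: [-1.249, 1.569, 0.912]
force: [0.6, 0.8, -1.6]
width: 0.0238
```

>>> {"fn": "apply_moves", "kwargs": {
  "commands": [
    {"dx": 25, "dy": -35, "dz": 0, "spin": 7, "hand": 1},
    {"dx": 25, "dy": -35, "dz": 0, "spin": 7, "hand": 1},
    {"dx": 25, "dy": -35, "dz": 0, "spin": 7, "hand": 1},
    {"dx": 25, "dy": -35, "dz": 0, "spin": 7, "hand": 1},
    {"dx": 25, "dy": -35, "dz": 0, "spin": 7, "hand": 1}
  ]
}}

```text
t: 28.08
eef_pos: [0.5613, -0.0119, 0.2888]
ee_rot: [0.347, 1.57, 3.117]
force: [0.9, 0.5, -0.4]
width: 0.0237
```

>>> {"fn": "apply_moves", "kwargs": {
  "commands": [
    {"dx": 25, "dy": -35, "dz": 0, "spin": 7, "hand": 1},
    {"dx": 23, "dy": -35, "dz": 0, "spin": 7, "hand": 1},
    {"dx": 15, "dy": -22.6, "dz": 0, "spin": 3.6, "hand": 1},
    {"dx": 0, "dy": 0, "dz": 0, "spin": 0, "hand": 1},
    {"dx": 0, "dy": 0, "dz": 0, "spin": 0, "hand": 1}
  ]
}}

```text
t: 28.7
eef_pos: [0.6233, -0.103, 0.2886]
ee_rot: [-0.058, 1.57, 3.014]
force: [0.3, 0.5, -1.6]
width: 0.0237
```

>>> {"fn": "apply_moves", "kwargs": {
  "commands": [
    {"dx": 0, "dy": 0, "dz": 0, "spin": 0, "hand": 1},
    {"dx": 0, "dy": 0, "dz": -15, "spin": 0, "hand": 1},
    {"dx": 0, "dy": 0, "dz": -15, "spin": 0, "hand": 1},
    {"dx": 0, "dy": 0, "dz": 0, "spin": 0, "hand": 1},
    {"dx": 0, "dy": 0, "dz": 0, "spin": 0, "hand": 1}
  ]
}}

```text
t: 29.32
eef_pos: [0.6239, -0.1032, 0.2589]
ee_rot: [0.624, 1.57, -2.586]
force: [0.2, -0.1, -1.0]
width: 0.0235
```

```bash

python3 -c "
from h import *
pts=[p2w('top',u,.043) for u in [(345.2,133),(367.6,135),(364,187.4),(341.4,185.6)]]
shot('w14',pts)
im=viewer.grab_frame('side')[:,:,::-1]; cv2.imwrite('pics/s14.png',im); crop('pics/s14.png','pics/s14c.png',240,90,140,120,5)"
```

```text
t 29.32 pos [ 623.9 -103.2  258.9] down [-0. -0. -1.] jaw -93.89 F [ 0.2  -0.07 -1.03] w 23.5 q [ 0.14  0.41 -0.26  0.   -0.89  1.36]
```

View pics/w14m.png

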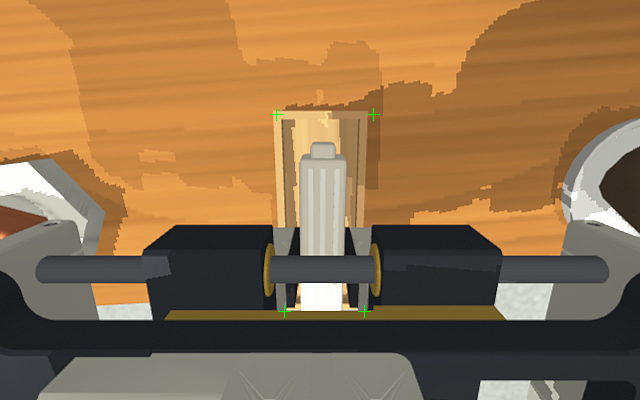

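View pics/s14c.png

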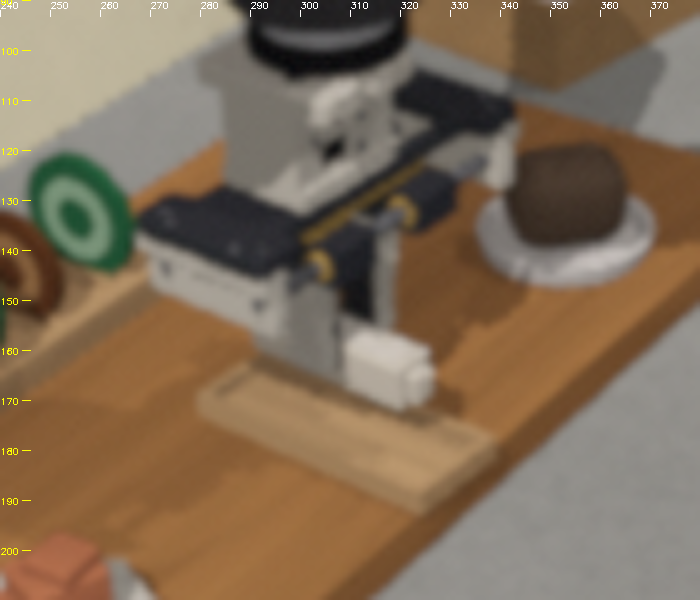

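>>> {"fn": "apply_moves", "kwargs": {
  "commands": [
    {"dx": 0, "dy": 1, "dz": -15, "spin": 0, "hand": 1},
    {"dx": 0, "dy": 0, "dz": -12, "spin": 0, "hand": 1},
    {"dx": 0, "dy": 0, "dz": -6, "spin": 0, "hand": 1},
    {"dx": 0, "dy": 0, "dz": 0, "spin": 0, "hand": 1},
    {"dx": 0, "dy": 0, "dz": 0, "spin": 0, "hand": 1}
  ]
}}

```text
t: 30.05
eef_pos: [0.6239, -0.1022, 0.2261]
ee_rot: [2.988, 1.571, -0.221]
force: [-0.4, 0.1, -1.2]
width: 0.0237
```

>>> {"fn": "apply_moves", "kwargs": {
  "commands": [
    {"dx": 0, "dy": 0, "dz": -1, "spin": 0, "hand": 1},
    {"dx": 0, "dy": 0, "dz": 0, "spin": 0, "hand": 1},
    {"dx": 0, "dy": 0, "dz": 0, "spin": 0, "hand": 1},
    {"dx": 0, "dy": 0, "dz": 0, "spin": 0, "hand": 1},
    {"dx": 0, "dy": 0, "dz": 0, "spin": 0, "hand": 1}
  ]
}}

```text
t: 30.68
eef_pos: [0.6238, -0.1022, 0.2252]
ee_rot: [-2.985, 1.571, 0.089]
force: [0.4, -0.0, -0.8]
width: 0.0236
```

>>> {"fn": "apply_moves", "kwargs": {
  "commands": [
    {"dx": 0, "dy": 0, "dz": -0.7, "spin": 0, "hand": 1},
    {"dx": 0, "dy": 0, "dz": 0, "spin": 0, "hand": 1},
    {"dx": 0, "dy": 0, "dz": 0, "spin": 0, "hand": 0.5},
    {"dx": 0, "dy": 0, "dz": 0, "spin": 0, "hand": 0.5},
    {"dx": 0, "dy": 0, "dz": 0, "spin": 0, "hand": 0.5}
  ]
}}

```text
t: 31.3
eef_pos: [0.6238, -0.1022, 0.2245]
ee_rot: [-3.057, 1.571, 0.016]
force: [-1.1, -0.4, -0.5]
width: 0.0432
```

>>> {"fn": "apply_moves", "kwargs": {
  "commands": [
    {"dx": 0, "dy": 0, "dz": 0, "spin": 0, "hand": 0.5},
    {"dx": 0, "dy": 0, "dz": 20, "spin": 0, "hand": 0.5},
    {"dx": 0, "dy": 0, "dz": 40, "spin": 0, "hand": 0.3},
    {"dx": 0, "dy": 0, "dz": 30, "spin": 0, "hand": 0.2},
    {"dx": -30, "dy": 0, "dz": 0, "spin": 0, "hand": 0}
  ]
}}

```text
t: 31.92
eef_pos: [0.5955, -0.1021, 0.3171]
ee_rot: [-3.093, 1.565, -0.019]
force: [-1.3, 0.3, -0.8]
width: 0.0683
```

>>> {"fn": "apply_moves", "kwargs": {
  "commands": [
    {"dx": -40, "dy": 0, "dz": 10, "spin": 0, "hand": 0},
    {"dx": -40, "dy": 0, "dz": 10, "spin": 0, "hand": 0},
    {"dx": -40, "dy": 0, "dz": 10, "spin": 0, "hand": 0},
    {"dx": -40, "dy": 0, "dz": 0, "spin": 0, "hand": 0},
    {"dx": 0, "dy": 0, "dz": 0, "spin": 0, "hand": 0}
  ]
}}

```text
t: 32.55
eef_pos: [0.4313, -0.1024, 0.345]
ee_rot: [-2.434, 1.57, 0.64]
force: [0.4, -0.7, 0.5]
width: 0.0876
```

```bash

python3 -c "
from h import *
st()
for n in ['side','top']: cv2.imwrite(f'pics/{n}15.png',viewer.grab_frame(n)[:,:,::-1])
crop('pics/top15.png','pics/t15a.png',170,120,155,110,5)
crop('pics/top15.png','pics/t15b.png',310,120,155,115,5)
crop('pics/side15.png','pics/s15.png',140,100,260,190,3)
"
```

```text
t 32.55 pos [ 431.3 -102.4  345. ] down [ 0.001  0.001 -1.   ] jaw -93.91 F [ 0.42 -0.73  0.55] w 87.6 q [ 0.21  0.02 -0.56 -0.   -0.99  1.29]
```

View pics/t15a.png

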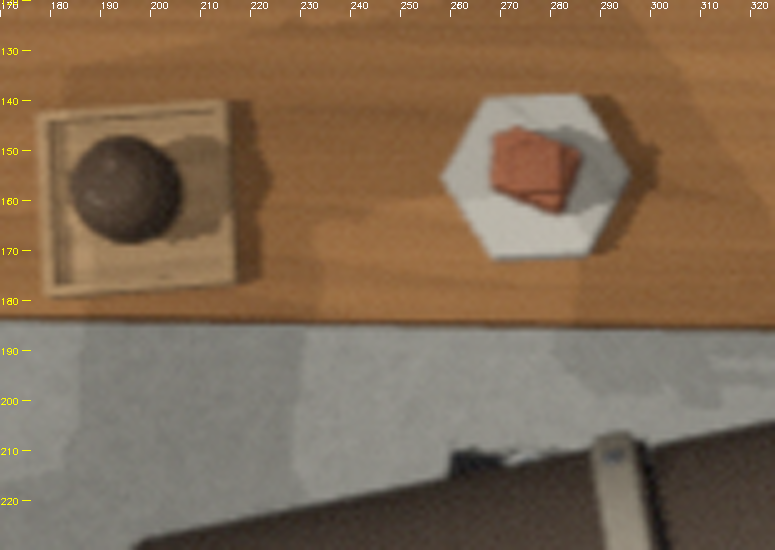

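View pics/t15b.png

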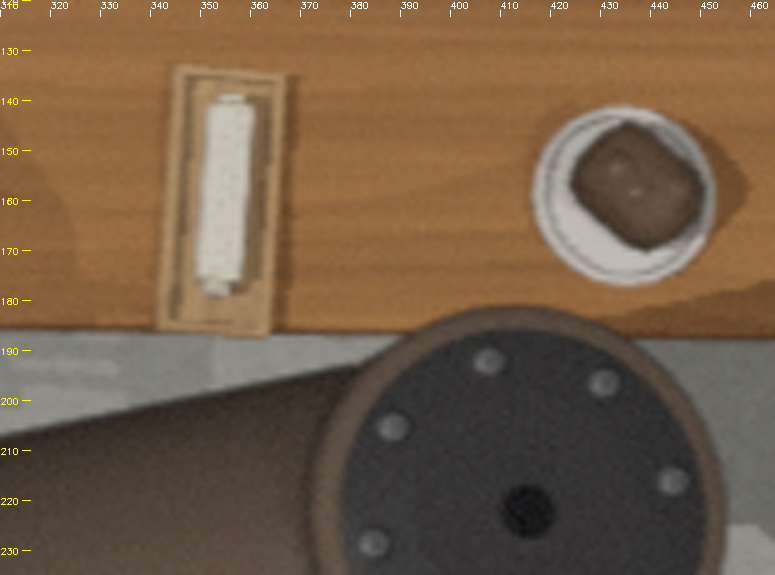

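View pics/s15.png

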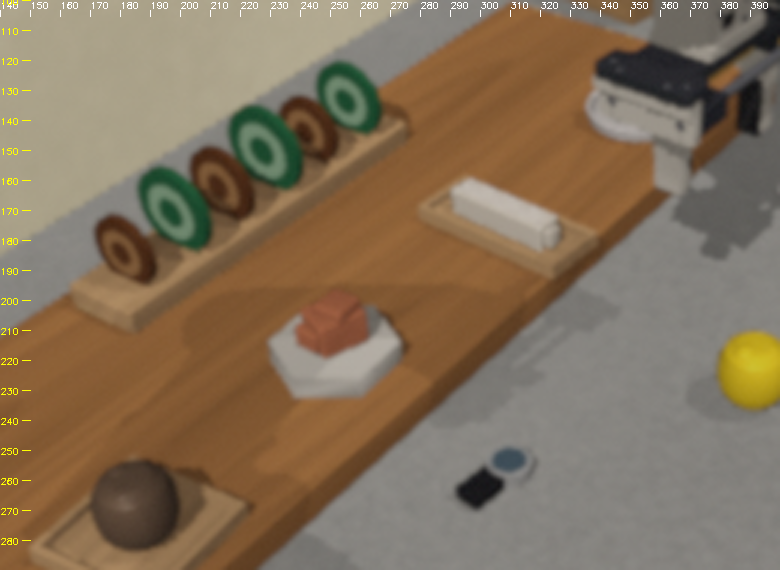

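```bash

python3 -c "
from h import *
for n,uv,z,t in [('round',(195.2,157.8),.061,(.6165,.3168)),('obl',(437.6,157.5),.063,(.6285,-.326)),('cu',(276,154),.072,(.6311,.1038)),('sel',(353.5,159),.055,(.6222,-.1046))]:
  print(n,((p2w('top',uv,z)[:2]-t)*1000).round(1))"
```

```text
round [0.8 0.8]
obl [0.2 0.3]
cu [-2.4  1.8]
sel [0.3 4.4]
```

```bash
python3 -c "
from station import arm
print(arm.job_done())"
```

```text
the job is handed in; nothing more can be done
None
```

All four specimens are in their holders and the job is handed in, at about 33 s on the robot's clock.

- **Which nodule is hollow:** lifted, the oblong nodule pulled down about 1.2 N, so it is hollow and went in the round dish. The round nodule pulled down about 4.7 N, so it is solid and went in the square tray.
- **Wand and copper:** the selenite wand lies lengthwise in the trough, and the copper chunk stands on the middle of the plinth.

**Last checks:** the final top picture puts each piece this far from its holder's centre.

| Piece | Offset from centre (mm) | Limit (mm) |
|---|---|---|
| Round nodule in tray | about 1 | 20 |
| Oblong nodule in dish | under 1 | 20 |
| Copper on plinth | about 3 | 18 |
| Wand in trough | about 4 | 20 |

The pictures showed each piece upright and flat. The arm had drawn back, with the gripper open and touching nothing.

- **Camera disagreement:** the wrist camera placed the dish, tray and plinth 2 to 5 mm away from where the top camera did. I shifted the placings by 1 to 3 mm towards the wrist reading.
- **Not measured at the end:** I did not measure the streak plate and lens positions. The arm hid the streak plate in the last top picture. I never touched either; the lens looked unmoved in the final side picture, but the streak plate was last seen after the round nodule was lifted.

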